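# Seat the shaker's adapter plate on its locating pins

## Robot

A 7-joint arm with a two-finger parallel gripper is mounted at the origin on a cart in front of the work surface, level with it; the furniture and walls round the work are solid. World frame = base frame: x ahead of the robot, y to its left, z up, the work surface at z = 0. Lengths are in m, angles in rad, forces in N, time in s.
With the tool pointing down it reaches from about 0.4 to 0.875 m from the base axis. Payload 6.5 kg.
Tool frame: the origin (TCP) lies midway between the tips of the shut fingers; the grasp point (between the pads) lies 19 mm behind it; z points along the fingers, x is the direction in which the jaws open and shut, and the axes are right-handed (so a half turn about z gives the same grasp; the last joint's range is limited). The gripper opens to 85 mm and grips with 20 to 120 N. Pads are 22 mm wide; open, the fingers measure 114 mm over their backs; the gripper's body (76 mm by 85 mm) begins 54 mm behind the grasp point. The pads swing forward as they close: fully open they stand 13 mm farther back than shut.
Start: joints at [1.216, 0.536, -0.004, 1.538, 0.003, 1.067, -0.071], TCP at [0.185, -0.623, 0.231] pointing down, gripper open.
Joint ranges: [-2.7, 2.7], [-0.37, 2.16], [-1.27, 1.26], [0.24, 2.4], [-1.31, 4.45], [0.19, 1.91], [-2.76, 2.76]. Speed limits (rad/s): [2.39, 2.39, 3.14, 3.14, 3.14, 3.14, 3.14].

## Interface

Orientations are given as a unit quaternion [w, x, y, z].
In Python, from bench import ctrl, cams, ticket gives the robot as it stands.
- The arm moves only by the shell command python3 -m pendant 'ROWS' [OPENING] [FORCE]. ROWS is JSON, one flat list of numbers, 6 for each row, row after row: the shift along the world's x, y, z normalised to -1 to 1, where 1 is 0.25 m, then the turn, a rotation vector about the world's x, y, z normalised to -1 to 1, where 1 is 45 degrees. In form: [dx, dy, dz, rx, ry, rz, dx, dy, dz, rx, ry, rz, ...]. A call has 1 to 12 rows; each row is the pose to reach, as a shift and turn from the pose commanded when the call began; what a row does not reach only later rows make up. A row lasts 1/10 s, in which the tool goes at most 50 mm and 8.59 degrees, less where a joint would pass 70% of its speed; a pose out of reach is approached as far as the arm can. A call with a number of a shift or a turn outside -1 to 1 is refused whole. A call with a gripper value outside its range is refused whole. OPENING is the finger opening in mm, from 0 to 85.4, set as the call begins (- or left out, the last holds). The fingers move at their own pace and stop on an object; FORCE is the grip in N (left out, the last holds). Time passes only in rows, so rows that repeat a pose let the fingers close. It gives the time, the measured TCP pose, the force and the opening at its end, in the units of the state.
- ctrl.get_state(): the state, without advancing time (a new reading comes with each control period).
- cams.grab_frame(name): name is "scene" or "top" or "wrist"; returns (picture, depth): 420x560x3 uint8, red, green, blue; 420x560 float32, m along the optical axis (not along the pixel's ray), 0 where there is no reading.
- cams.calibration(name): a dict with "mtx" (3x3 intrinsics, pixels), "R" (3x3) and "t" (3): a world point X has camera coordinates R X + t. Camera axes: x right, y down, z forward; pixel columns grow to the right and rows downward; lengths in m; the calibration is good to about 2 mm. A picture is of the moment at which its call begins: read the wrist's pose just before it. calibration takes no time and is no camera call; for the wrist camera it gives the pose at the moment of the call.
- ticket.close_job(): hands the job in, once; it reports no verdict.
The state is a dict: "time": time; "joint_positions": joint angles; "qvel": joint speeds; "joint_efforts": joint torques, N m; "eef_pos": TCP position; "tcp_rot": TCP orientation; "ft_force": force on the tool from outside, world axes, zero at the start; "moment": the same for the moment, N m; "gripper_width": opening from 0.0 (shut) to 1.0 (fully open).
Only numpy, scipy, OpenCV 4.12 (cv2) and the standard library are available. Lean on these libraries where they do the work, as an engineer would, in place of code of your own. Each camera call takes 0.05 s, during which the arm holds its last target. There are 200 camera calls.

## Task

The aluminium adapter plate was laid on the little shaker's platform beside its place, so it rides crookedly on top of the two locating pins. Nudge it sideways with the fingertips, without picking it up, until its round hole and its slot both drop over the pins and the plate lies flat on the platform; then take the hand away. Do not disturb the vial and the foil-covered jar beside the shaker.

Things in the scene. Friction and masses are not known exactly. Their poses are not given: they have to be found in the camera images.
- seat (a point): plate's place: point on the upper face of the shaker's platform half-way between its two pins. Low white shaker, fixed to the bench; grey platform 150 x 180 x 10 mm, upper face 42 mm above the bench. Axes: z up, y to the left along the line of the pins, x level, away from the robot. The platform spans x -55 to +95, y -90 to +90 mm in this frame
- pin_left (a point): tip of the left locating pin (y = +43 mm from seat, x = 0), 7 mm above the platform. Pin fixed, steel, 9 mm thick; straight for 2.5 mm, then tapered to a 2 mm nose, so a hole within about 4 mm of its pin slides down over it
- pin_right (a point): tip of the right locating pin (y = -43 mm from seat), the same shape
- plate: loose flat aluminium plate, 70 mm (x) by 124 mm (y), 8 mm thick, about 0.25 kg; origin at the centre of its underside, z up when flat; thin black anti-slip pad 52 x 46 mm on its middle. Starts 16 to 30 mm too far along seat's +x, up to 10 mm off along y, turned up to 0.15 rad; tilted: far (+x) long edge down on the platform, middle riding on the pins
- plate_hole0 (a point): centre of the plate's round through hole, 12 mm wide, in its upper face: y = +43 mm from the plate's origin, x = 0, z = 8 mm. It belongs over the left pin, with 1.5 mm of play all round
- plate_hole1 (a point): centre of the plate's through slot, 12 mm (x) by 18 mm (y), in its upper face: y = -43 mm from the plate's origin, x = 0, z = 8 mm. It belongs over the right pin. Seated, the plate's origin and axes agree with those of seat
- vial: bystander, loose: white-capped clear sample vial, 29 mm across, 68 mm high, standing on the bench to the left of the shaker, about 150 mm from the platform's middle; origin at the centre of its foot
- foil_jar: bystander, loose: small jar with a foil cover, 50 mm across, 48 mm high, standing on the bench to the right of the shaker, about 160 mm from the platform's middle; origin at the centre of its foot

How it is judged:
At the end, for the whole second after the job is handed in: the plate lies flat on the platform (underside within 1.5 mm of it, tilt under 0.025 rad), its middle within 4 mm of the point between the pins and square to them within 0.07 rad, so that both pins stand in their holes, and it is at rest (horizontal distance between plate and seat below 0.004 m and z of plate in the frame of seat below 0.0015 m and angle between plate's own z axis and vertical below 0.025 rad and angle between the y axis of plate and the y axis of seat, either way round below 0.07 rad and linear speed of plate below 0.01 m/s); the robot touches nothing.
It fails at once if the plate is lifted (its middle more than 12 mm above the platform) in place of being pushed (z of plate in the frame of seat above 0.012 m).
It fails at once if the plate is tipped up by more than 0.35 rad or pushed off the platform (angle between plate's own z axis and vertical above 0.35 rad or z of plate in the frame of seat below -0.012 m).
It fails at once if the vial is moved by more than 20 mm or tipped (distance of vial from where it was at the start of the episode above 0.02 m or angle between vial's own z axis and vertical above 0.3 rad).
It fails at once if the foil-covered jar is moved by more than 20 mm or tipped (distance of foil_jar from where it was at the start of the episode above 0.02 m or angle between foil_jar's own z axis and vertical above 0.3 rad).
It also fails if it takes over 61 s, if anything falls off the work surface, if the arm or the gripper's body presses on something with over 40 N, if the wrist force passes 120 N, or if a joint passes its speed limit or range.

## Working session

There is one attempt and no reset: what is moved stays moved. The work goes in short steps, Python scripts to look and compute and a shell command to move; the robot and the scene stay as the last step left them, time stands still between calls to the robot, and variables do not carry over. Pictures are saved under pics/ and viewed, about 8 in all and at most 12, crops included, and the job is handed in when it is done.

```bash
mkdir -p pics; ls; python3 - <<'E'
from bench import ctrl,cams
import cv2,numpy as np
s=ctrl.get_state();print(s['time'],s['eef_pos'],s['tcp_rot'],s['ft_force'],s['gripper_width'])
for n in('scene','top'):
    p,d=cams.grab_frame(n);c=cams.calibration(n)
    np.savez(f'pics/{n}0.npz',p=p,d=d,**c)
    cv2.imwrite(f'pics/{n}0.png',p[:,:,::-1])
    print(n,c['mtx'].tolist(),(-c['R'].T@c['t']).round(3),c['R'].round(3).tolist())
E
```

```text
pics
0.0 [ 0.18491179 -0.62248862  0.23041054] [-4.53376489e-04  8.01528412e-01 -5.97956057e-01 -7.43403319e-04] [-0.56741408 -0.26244132  0.05052735] 0.9980891333873572
scene [[544.4275465404387, 0.0, 279.8550019243762], [0.0, 544.4275465404387, 211.4896797856667], [0.0, 0.0, 1.0]] [-0.102 -1.01   0.631] [[0.829, -0.56, 0.014], [-0.296, -0.459, -0.838], [0.475, 0.69, -0.545]]
top [[502.1753133682489, 0.0, 280.476040580286], [0.0, 502.1753133682489, 217.07912669224734], [0.0, 0.0, 1.0]] [ 0.358 -0.315  0.904] [[-0.029, -0.999, -0.018], [-0.999, 0.03, -0.041], [0.042, 0.017, -0.999]]
```

View pics/top0.png

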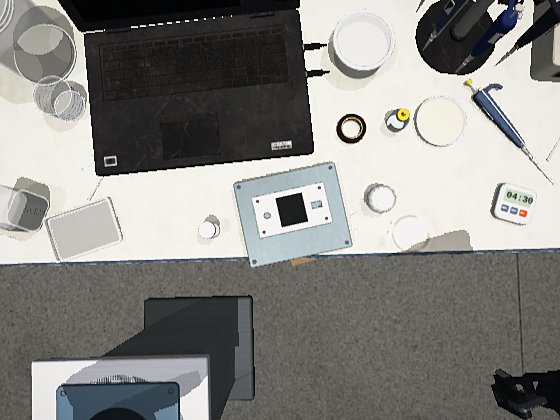

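View pics/scene0.png

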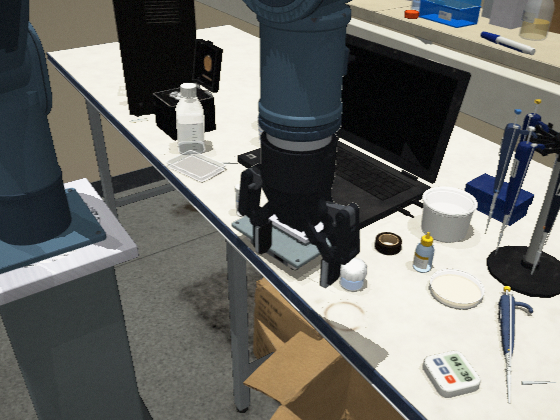

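The top view shows the grey platform with corners near (234,182), (336,162), (354,243) and (251,266). On it are the white plate, centred at about (293,209), and its black pad. The vial is at (208,229) and the foil jar at (380,197). Next I'll measure the platform and plate.

```bash
cat > meas.py <<'E'
import numpy as np,cv2
def proj(c,X): 
    q=c['R']@np.asarray(X,float)+c['t'];q=c['mtx']@q;return q[:2]/q[2]
def back(c,uv,z):
    uv=np.atleast_2d(uv).astype(float);r=np.c_[uv,np.ones(len(uv))]@np.linalg.inv(c['mtx']).T@c['R']
    o=-c['R'].T@c['t'];return o+r*((z-o[2])/r[:,2])[:,None]
def seatframe(c,corn):  # corn: platform rect in world xy
    pass
E
python3 - <<'E'
from meas import *
c=np.load('pics/top0.npz');p=c['p'];d=c['d']
x0,x1,y0,y1=190,400,150,280
v,u=np.mgrid[y0:y1,x0:x1];dd=d[y0:y1,x0:x1]
ray=np.stack([u,v,np.ones_like(u)],-1)@np.linalg.inv(c['mtx']).T*dd[...,None]
W=(ray-c['t'])@c['R'];z=W[...,2]
for q in [(228,175),(242,220),(280,192),(340,200),(262,215),(293,208),(293,189),(293,229),(380,197),(208,229)]: print(q,W[q[1]-y0,q[0]-x0].round(4),p[q[1],q[0]])
crop=p[y0:y1,x0:x1]
def rect(m,zz,name):
    n,l,s,_=cv2.connectedComponentsWithStats(m.astype(np.uint8));k=1+s[1:,4].argmax()
    cs,_=cv2.findContours((l==k).astype(np.uint8),cv2.RETR_EXTERNAL,2);cc=max(cs,key=len)[:,0]+[x0,y0]
    w=back(c,cc,zz)[:,:2];r=cv2.minAreaRect((w*1000).astype(np.float32));print(name,r)
    return (l==k)
hsv=cv2.cvtColor(crop,cv2.COLOR_RGB2HSV)
a=rect((z>.035)&(z<.062)&(np.abs(u-294)<75),.042,'platform')
b=rect((hsv[...,1]<22)&(hsv[...,2]>120)&a,.052,'plate')
k=rect((hsv[...,2]<70)&a&(np.abs(u-293)<25)&(np.abs(v-208)<25),.054,'pad')
big=cv2.resize(crop[:,30:180],None,fx=5,fy=5,interpolation=cv2.INTER_CUBIC)
cv2.imwrite('pics/crop0.png',big[:600,:,::-1])
E
```

```text
(228, 175) [ 0.4755 -0.2064 -0.0021] [245 244 238]
(242, 220) [ 0.3915 -0.2336  0.0381] [182 197 201]
(280, 192) [ 0.4368 -0.3009  0.051 ] [255 255 254]
(340, 200) [ 0.4208 -0.4035  0.0406] [186 201 205]
(262, 215) [ 0.3983 -0.2693  0.0547] [253 251 249]
(293, 208) [ 0.4086 -0.3221  0.0554] [31 34 33]
(293, 189) [ 0.4414 -0.3232  0.0493] [246 244 243]
(293, 229) [ 0.373  -0.3211  0.057 ] [254 252 250]
(380, 197) [ 0.4235 -0.4714  0.0454] [245 244 243]
(208, 229) [ 0.377  -0.1792  0.0682] [245 243 242]
platform ((397.7325439453125, -320.3221130371094), (149.38258361816406, 179.27056884765625), 10.360550880432129)
plate ((406.469970703125, -319.1709289550781), (71.8066635131836, 125.89324951171875), 10.8584623336792)
pad ((406.23614501953125, -319.31646728515625), (49.490333557128906, 44.8249397277832), 10.605785369873047)
```

View pics/crop0.png

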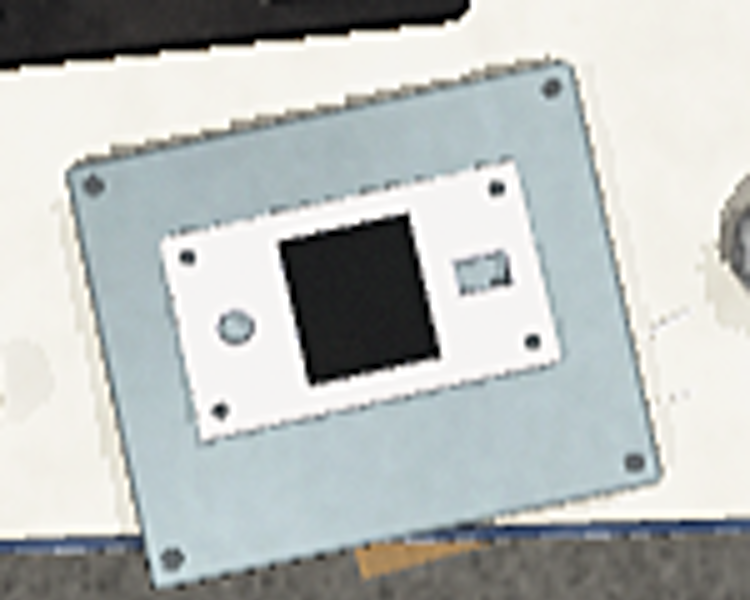

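```bash
python3 -m pendant '[0.05,0.06,0,0,0,-0.02, 0.15,0.17,0,0,0,-0.05, 0.26,0.29,0,0,0,-0.09, 0.38,0.43,0,0,0,-0.139, 0.5,0.57,0,0,0,-0.139, 0.62,0.71,0,0,0,-0.139, 0.72,0.82,0,0,0,-0.139, 0.78,0.89,0,0,0,-0.139, 0.8,0.91,0,0,0,-0.139]' 85
python3 -m pendant '[0.08,0.08,0,0,0,0, 0.18,0.2,-0.08,0,0,0, 0.27,0.31,-0.2,0,0,0, 0.304,0.346,-0.35,0,0,0, 0.304,0.346,-0.5,0,0,0, 0.304,0.346,-0.6,0,0,0, 0.304,0.346,-0.64,0,0,0, 0.304,0.346,-0.64,0,0,0, 0.304,0.346,-0.64,0,0,0]'
python3 - <<'E'
from bench import ctrl,cams
import cv2,numpy as np
from scipy.spatial.transform import Rotation as R
s=ctrl.get_state();q=s['tcp_rot'];print(s['time'],s['eef_pos'],s['ft_force'],R.from_quat([q[1],q[2],q[3],q[0]]).as_matrix().round(4))
a=[cams.grab_frame(n)[0][:,:,::-1] for n in('scene','wrist')]
cv2.imwrite('pics/a1.png',cv2.resize(np.hstack([a[0][100:400,150:450],a[1]]) if 0 else np.hstack([cv2.resize(a[0][150:350,200:400],(420,420)),cv2.resize(a[1],(380,285)).__class__(1) if 0 else cv2.copyMakeBorder(cv2.resize(a[1],(380,285)),0,135,0,0,0)]),None,fx=1,fy=1))
E
```

```text
time: 1.0
eef_pos: [0.3872, -0.3927, 0.2311]
tcp_rot: [-0.001, 0.769, -0.639, -0.0]
ft_force: [-0.6, -0.5, 1.0]
gripper_width: 0.997
time: 1.9
eef_pos: [0.4615, -0.3102, 0.0723]
tcp_rot: [0.0, 0.767, -0.641, 0.001]
ft_force: [-0.2, -0.5, -0.5]
gripper_width: 0.994
1.9 [ 0.4615107  -0.3102381   0.07230735] [-0.22878576 -0.52664996 -0.48582974] [[ 0.1777 -0.9841  0.0012]
 [-0.9841 -0.1777 -0.0011]
 [ 0.0013 -0.001  -1.    ]]
```

View pics/a1.png

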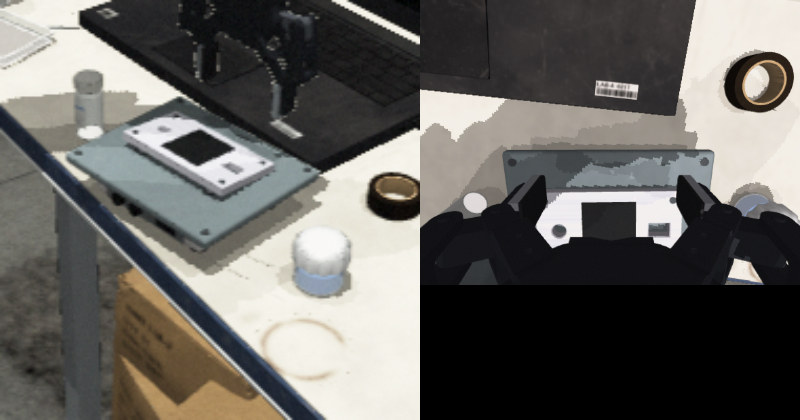

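The fingers hover beyond the plate's far edge and are square to it. I'll lower them carefully.

```bash
python3 -m pendant '[0,0,-0.03,0,0,0, 0,0,-0.07,0,0,0, 0,0,-0.1,0,0,0, 0,0,-0.12,0,0,0, 0,0,-0.13,0,0,0, 0,0,-0.13,0,0,0]'
python3 -m pendant '[0,0,-0.01,0,0,0, 0,0,-0.016,0,0,0, 0,0,-0.024,0,0,0,0,0,-0.024,0,0,0]'
python3 - <<'E'
from bench import cams
import cv2
a=cams.grab_frame('scene')[0][:,:,::-1]
cv2.imwrite('pics/a2.png',cv2.resize(a[150:300,220:370],(600,600)))
E
```

```text
time: 2.6
eef_pos: [0.4608, -0.3089, 0.0383]
tcp_rot: [0.0, 0.768, -0.641, -0.0]
ft_force: [0.0, -0.5, 0.1]
gripper_width: 0.997
time: 3.0
eef_pos: [0.461, -0.309, 0.0326]
tcp_rot: [0.0, 0.768, -0.641, -0.0]
ft_force: [0.4, 0.6, 0.3]
gripper_width: 0.994
```

View pics/a2.png

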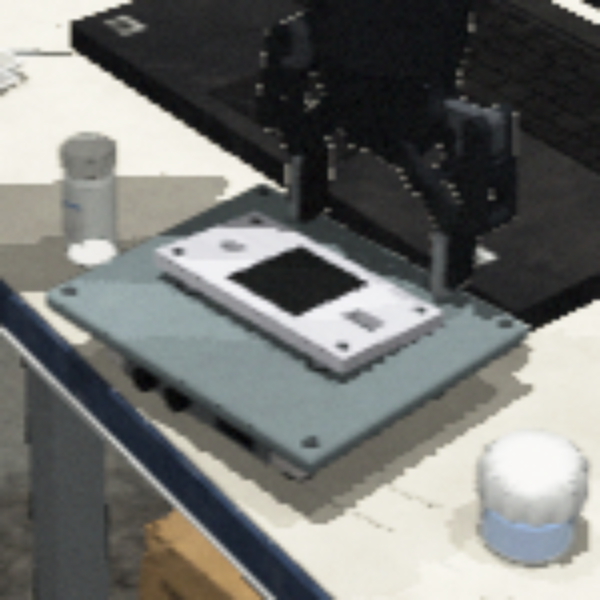

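```bash
python3 -m pendant '[-0.012,-0.002,0,0,0,0, -0.024,-0.004,0,0,0,0, -0.035,-0.006,0,0,0,0, -0.047,-0.009,0,0,0,0, -0.059,-0.011,0,0,0,0, -0.071,-0.013,0,0,0,0, -0.083,-0.015,0,0,0,0, -0.094,-0.017,0,0,0,0, -0.106,-0.019,0,0,0,0, -0.118,-0.022,0,0,0,0, -0.118,-0.022,0,0,0,0]'
cat > look.py <<'E'
from bench import ctrl,cams
from meas import *
import sys
p,d=cams.grab_frame('top');c=cams.calibration('top')
x0,x1,y0,y1=215,365,155,275
cr=p[y0:y1,x0:x1];hsv=cv2.cvtColor(cr,cv2.COLOR_RGB2HSV)
m=(hsv[...,2]<60).astype(np.uint8)
n,l,s,ct=cv2.connectedComponentsWithStats(m)
u=np.array([.984,.180]);S=np.array([378.1,-323.9])
for k in range(1,n):
    if s[k,4]>200: print('dark',ct[k]+[x0,y0],s[k,4])
v,uu=np.mgrid[y0:y1,x0:x1]
W=(np.stack([uu,v,np.ones_like(v)],-1)@np.linalg.inv(c['mtx']).T*d[y0:y1,x0:x1,None]-c['t'])@c['R']
w=W[...,:2]*1000-S;X=w@u;Y=w@[-.180,.984]
for yl in(-52,-30,0,30,52):
    print(yl,[(xl,round(float(np.median(W[...,2][(abs(X-xl)<3)&(abs(Y-yl)<4)])*1000),1)) for xl in(-48,-42,-28,-14,0,14,28,40,60,80)])
big=cv2.resize(cr,None,fx=5,fy=5,interpolation=cv2.INTER_CUBIC)
cv2.imwrite(sys.argv[1],big[:600,:,::-1])
E
python3 look.py pics/b1.png
```

```text
time: 4.15
eef_pos: [0.4307, -0.3148, 0.0327]
tcp_rot: [0.0, 0.768, -0.641, -0.0]
ft_force: [-0.3, -0.4, 0.6]
gripper_width: 1.0
-52 [(-48, 41.2), (-42, 42.0), (-28, 57.3), (-14, 58.1), (0, 55.8), (14, 53.2), (28, 52.3), (40, 396.0), (60, nan), (80, nan)]
-30 [(-48, 41.8), (-42, 41.9), (-28, 58.1), (-14, 58.4), (0, 55.9), (14, 401.7), (28, 442.1), (40, 435.6), (60, 404.1), (80, nan)]
0 [(-48, 41.8), (-42, 42.7), (-28, nan), (-14, 494.7), (0, 498.2), (14, 492.4), (28, 481.5), (40, 469.0), (60, 449.1), (80, nan)]
30 [(-48, nan), (-42, 571.4), (-28, 576.6), (-14, 566.4), (0, 551.8), (14, 534.7), (28, 514.0), (40, 493.0), (60, 452.9), (80, nan)]
52 [(-48, nan), (-42, nan), (-28, 611.0), (-14, 593.6), (0, 572.3), (14, 548.2), (28, 519.2), (40, 488.3), (60, 446.2), (80, nan)]
  return _methods._mean(a, axis=axis, dtype=dtype,
  ret = ret.dtype.type(ret / rcount)
```

View pics/b1.png

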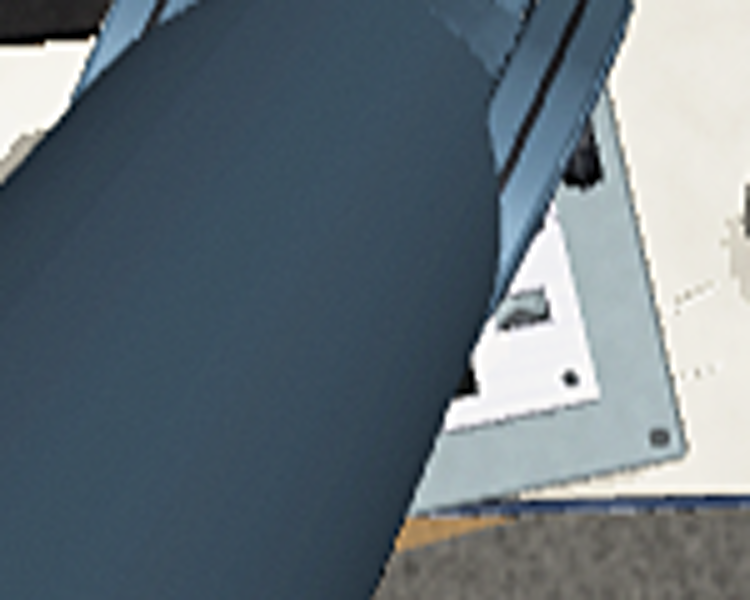

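```bash
python3 -m pendant '[-0.004,-0.001,0,0,0,0, -0.008,-0.001,0,0,0,0, -0.012,-0.002,0,0,0,0, -0.016,-0.003,0,0,0,0, -0.02,-0.004,0,0,0,0, -0.02,-0.004,0,0,0,0]'
python3 -m pendant '[-0.002,0,0,0,0,0,-0.004,-0.001,0,0,0,0, -0.006,-0.001,0,0,0,0, -0.008,-0.001,0,0,0,0, -0.008,-0.001,0,0,0,0]'
python3 look.py pics/b2.png 2>/dev/null | grep -e '^-'
```

```text
time: 4.8
eef_pos: [0.4263, -0.3156, 0.0327]
tcp_rot: [0.0, 0.768, -0.641, -0.0]
ft_force: [-0.1, 0.9, -0.5]
gripper_width: 0.997
time: 5.3
eef_pos: [0.4249, -0.3159, 0.0329]
tcp_rot: [-0.0, 0.768, -0.641, 0.0]
ft_force: [0.6, 0.0, -0.6]
gripper_width: 0.993
-52 [(-48, 41.9), (-42, 41.8), (-28, 49.8), (-14, 50.0), (0, 44.8), (14, 50.2), (28, nan), (40, 398.2), (60, nan), (80, nan)]
-30 [(-48, 42.0), (-42, 41.8), (-28, 49.8), (-14, 49.9), (0, nan), (14, 444.2), (28, 439.1), (40, 426.7), (60, 401.5), (80, nan)]
```

The right side now reads 50 mm (42 + 8), so it has dropped flat. I'll back off and check the rest.

```bash
python3 -m pendant '[0.02,0.004,0,0,0,0, 0.04,0.008,0,0,0,0, 0.06,0.012,0,0,0,0, 0.06,0.012,0.08,0,0,0, 0.06,0.012,0.25,0,0,0, 0.06,0.012,0.45,0,0,0, 0.06,0.012,0.65,0,0,0, 0.06,-0.1,0.8,0,0,0, 0,-0.25,0.8,0,0,0, -0.1,-0.4,0.8,0,0,0, -0.2,-0.55,0.8,0,0,0,-0.3,-0.7,0.8,0,0,0]'
python3 -m pendant '[-0.15,-0.15,0,0,0,0, -0.3,-0.3,0,0,0,0, -0.45,-0.45,0,0,0,0, -0.55,-0.55,0,0,0,0, -0.6,-0.6,0,0,0,0,-0.6,-0.6,0,0,0,0]'
python3 look.py pics/b3.png 2>/dev/null
python3 - <<'E'
from meas import *
from bench import cams
p,d=cams.grab_frame('top');c=cams.calibration('top')
v,u=np.mgrid[150:280,190:400]
W=(np.stack([u,v,np.ones_like(u)],-1)@np.linalg.inv(c['mtx']).T*d[150:280,190:400,None]-c['t'])@c['R'];z=W[...,2]
hsv=cv2.cvtColor(p[150:280,190:400],cv2.COLOR_RGB2HSV)
def rect(m,zz,n0):
    n,l,s,_=cv2.connectedComponentsWithStats(m.astype(np.uint8));k=1+s[1:,4].argmax()
    cs,_=cv2.findContours((l==k).astype(np.uint8),0,2);cc=max(cs,key=len)[:,0]+[190,150]
    r=cv2.minAreaRect((back(c,cc,zz)[:,:2]*1000).astype(np.float32));print(n0,r);return l==k,r
a,r=rect((z>.035)&(z<.062)&(abs(u-294)<75),.042,'platform')
b,q=rect((hsv[...,1]<22)&(hsv[...,2]>120)&a,.05,'plate')
t=np.radians(r[2]);D=np.array(q[0])-r[0];X=np.array([np.cos(t),np.sin(t)]);print('rel to seat',D@X+20,D@[-X[1],X[0]])
o=np.load('pics/top0.npz')
print('bystander diff',[np.abs(p[y0:y1,x0:x1].astype(int)-o['p'][y0:y1,x0:x1]).mean().round(1) for y0,y1,x0,x1 in((215,243,195,222),(180,215,363,398))])
E
```

```text
time: 6.55
eef_pos: [0.3489, -0.492, 0.233]
tcp_rot: [-0.0, 0.768, -0.641, 0.0]
ft_force: [0.9, -0.4, 0.6]
gripper_width: 0.998
time: 7.15
eef_pos: [0.1961, -0.6427, 0.2324]
tcp_rot: [0.001, 0.766, -0.643, -0.001]
ft_force: [-0.2, 0.2, 0.2]
gripper_width: 0.996
dark [244.32066508 157.64608076] 421
dark [294.52263907 225.19146184] 773
-52 [(-48, 41.7), (-42, 41.8), (-28, 49.9), (-14, 49.5), (0, 46.3), (14, 49.4), (28, 50.1), (40, 41.5), (60, 42.2), (80, 41.8)]
-30 [(-48, 41.8), (-42, 41.2), (-28, 49.6), (-14, 49.8), (0, 49.2), (14, 49.9), (28, 49.1), (40, 41.7), (60, 40.9), (80, 42.0)]
0 [(-48, 42.1), (-42, 41.3), (-28, 49.9), (-14, 51.0), (0, 50.3), (14, 50.9), (28, 50.7), (40, 42.2), (60, 41.8), (80, 41.4)]
30 [(-48, 41.4), (-42, 41.6), (-28, 50.0), (-14, 49.5), (0, 50.5), (14, 50.4), (28, 49.7), (40, 41.8), (60, 42.4), (80, 41.8)]
52 [(-48, 41.3), (-42, 41.7), (-28, 49.6), (-14, 48.7), (0, 50.3), (14, 50.1), (28, 49.4), (40, 42.1), (60, 41.8), (80, 41.3)]
platform ((397.7325439453125, -320.3221130371094), (149.38258361816406, 179.27056884765625), 10.360550880432129)
plate ((379.4551696777344, -323.8828125), (72.5100326538086, 125.14431762695312), 10.355766296386719)
rel to seat 1.380265720822301 -0.21560648174756464
bystander diff [np.float64(1.4), np.float64(0.6)]
```

View pics/b3.png

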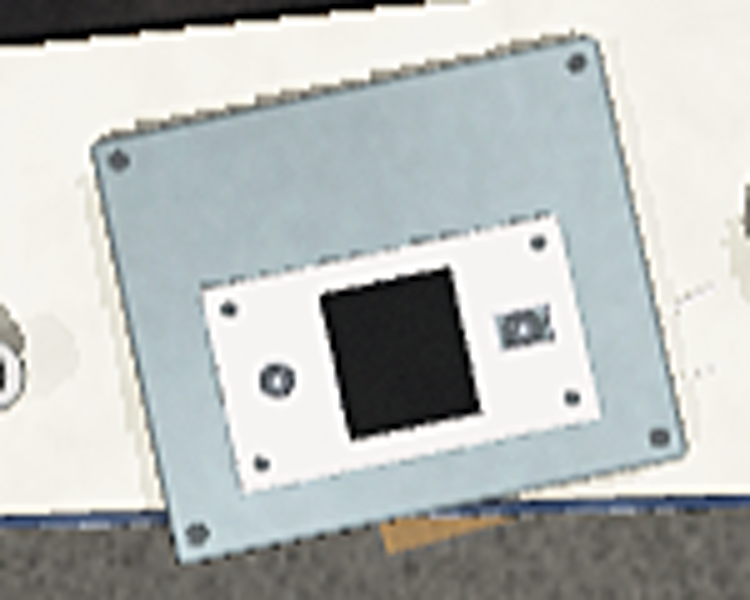

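The picture shows both pins standing in their holes, at crop (277,381) and (524,328), and the plate lying flat and square. I'll hand the job in.

```bash
python3 -c "
from bench import ticket;print(ticket.close_job())"
```

```text
the job is handed in; nothing more can be done
None
```

The plate is seated on both pins and the job is handed in; the hand-in gave no verdict. I pushed the plate's far edge about 28 mm toward the robot with the two open fingertips until it dropped over the pins. Then I backed off and moved the arm clear, finishing at about 7 s.

Last checks, from the top camera after the arm was clear:
- **Flat:** the plate's upper face reads about 50 mm across both ends and the middle, against 42 + 8 mm expected. Single readings scatter by about 1 mm.
- **Position:** the plate's middle is about 1.4 mm (x) and -0.2 mm (y) from the seat, and it is square to the platform within 0.01°. Both pins are visible in their holes.
- **Bystanders:** the picture around the vial and the foil jar is practically unchanged from the start.
- **Force:** the wrist force stayed around 1 N in every reading taken at the end of a move.

No check failed or disagreed.

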